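# Lock the tuning spindle of an RF cavity

## Robot

A 7-joint arm with a two-finger parallel gripper is mounted at the origin on the work surface. World frame = base frame: x ahead of the robot, y to its left, z up, the work surface at z = 0. Lengths are in m, angles in rad, forces in N, time in s.
With the tool pointing down it reaches from about 0.425 to 0.95 m from the base axis. Payload 4.7 kg.
Tool frame: the origin (TCP) lies between the finger pads; the fingertips stand 25 mm ahead of it and the grasp point (between the pads) lies 6 mm ahead of it; x points along the fingers, z is the direction in which the jaws open and shut, and the axes are right-handed (so a half turn about x gives the same grasp; the last joint's range is limited). The gripper opens to 85 mm and grips with 20 to 120 N. Pads are 22 mm wide; open, the fingers measure 114 mm over their backs; the gripper's body (76 mm by 85 mm) begins 54 mm behind the grasp point. The pads swing forward as they close: fully open they stand 13 mm farther back than shut.
Start: joints at [1.235, 0.469, -0.049, 1.532, 0.024, 1.141, -0.082], TCP at [0.204, -0.643, 0.227] pointing down, gripper open.
Joint ranges: [-2.59, 2.59], [-0.33, 1.99], [-1.39, 1.29], [0.1, 2.45], [-1.04, 4.18], [0.21, 1.99], [-2.66, 2.66]. Speed limits (rad/s): [2.57, 2.57, 3.14, 3.14, 3.14, 3.14, 3.14].

## Interface

Orientations are given as a 3x3 rotation matrix whose columns are the frame's x, y, z axes.
In Python, from rig import * gives the robot as it stands. Calls block until the motion is done:
- movep(position, orientation): joint-space move of the TCP to a pose.
- move_l(position, attitude=None, feed=0.15, until_force=None): straight line of the TCP; attitude=None keeps the orientation; feed is the mean speed in m/s. With until_force (N) it stops when the force on the tool has changed by that much, and returns True; else False.
- move_joints(angles): joint-space move.
- command_gripper(opening, newtons=None): finger opening in m; newtons is the grip in N (None keeps the last); returns when the fingers have stopped.
- sleep(seconds).
- inverse_kinematics(position, orientation): joint angles nearest the present ones, or None.
- sense(): the state.
- camera(name): name is "scene" or "top"; returns (picture, depth): 480x640x3 uint8, red, green, blue; 480x640 float32, m along the optical axis (not along the pixel's ray), 0 where there is no reading.
- camera_params(name): a dict with "K" (3x3 intrinsics, pixels), "position" and "rotation" of the camera in the world. Camera axes: x right, y down, z forward; pixel columns grow to the right and rows downward; lengths in m; the calibration is good to about 2 mm. A picture is of the moment at which its call begins. camera_params takes no time and is no camera call.
A pose or a line that the arm cannot do raises Unreachable and nothing moves.
- finish_job(): hands the job in, once; it reports no verdict.
The state is a dict: "time_s": time; "joint_pos": joint angles; "qd": joint speeds; "joint_efforts": joint torques, N m; "position": TCP position; "tcp_rot": TCP orientation; "wrist_force": force on the tool from outside, world axes, zero at the start; "ft_torque": the same for the moment, N m; "finger_gap": finger opening in m.
Only numpy, scipy, OpenCV 4.12 (cv2) and the standard library are available. Lean on these libraries where they do the work, as an engineer would, in place of code of your own. Each camera call takes 0.05 s, during which the arm holds its last target. There are 200 camera calls.

## Task

The brass tuning spindle on the aluminium cavity has been set; lock it without losing the setting. Lay the red-handled spanner flat over the spindle's blade with its tail between the two steel stop pins so that the spindle cannot turn, then swing the locknut's orange-knobbed lever clockwise (seen from above) until it is fully tight, pointing along the red line. The spindle itself must not turn, apart from the small play in the spanner; leave the spanner in place and let go of everything.

Things in the scene. Friction and masses are not known exactly. Their poses are not given: they have to be found in the camera images.
- cavity: Aluminium box, fixed: x -72..72, y -62..192 mm, lid top z 60; origin on the vertical spindle axis at bench level. Blue saddle at y 155, top z 84, between two round-topped steel stop pins, 12 mm thick, at x -21 and 21, up to z 116. In use the spanner lies level on shoulder and saddle, its x axis along the box's -y, handle centre at x 0, y 75 (10 mm either way along y is fine).
- spanner_mid (a point): Centre of the red handle (70 x 20 x 20 mm) of an open-ended steel spanner, 10 mm above its underside; x points to the mouth, z up. Mouth 16 mm wide, throat at x 55, jaw tips at x 98; head 42 wide, 12 thick; tail 16 wide, 12 thick, to x -100. About 0.25 kg, balances some 15 mm towards the mouth. The shorter blue-handled spanner (8 mm mouth) does not fit.
- locknut (a joint): Dark nut below the shoulder, angle on the spindle, rad, clockwise from above: 0 to 0.35 at first, tight at its stop at 1.3. Needs 0.4 N m (4 N at the knob), stays put, drags a free spindle along. Lever at z 64..72 mm; upright orange knob, 18 mm thick, z 70..112, 100 mm from the spindle axis, at angle -0.30 - spindle - locknut (counter-clockwise from the box's x). Red line: tight direction.
- spindle (a joint): Brass spindle's angle in the box, rad, clockwise from above; 0 = its setting. Turns easily (0.06 N m); the seated spanner leaves about 0.15 play either way. Shoulder radius 20 mm, top z 84 (box frame). Above it an upright blade, z 84..114, on the axis, 28 mm long along the box's y at 0, 12 mm thick along x, tapering above z 100 to 5 mm.
Not all that is in view belongs to the job. What is shaped like the part that bears spanner_mid but brown or purple is not meant.

How it is judged:
By the outcome, as a careful person would: the job done as asked, in the order asked, and still so for the second after the job is handed in, with the robot touching nothing.
It also fails if it takes over 53 s, if anything falls off the work surface, if the arm or the gripper's body presses on something with over 40 N, if the wrist force passes 120 N, or if a joint passes its speed limit or range.

## Working session

There is one attempt and no reset: what is moved stays moved. The work goes in short steps, each a Python script; the robot and the scene stay as the last script left them, time stands still between calls to the robot, and variables do not carry over. Pictures are saved under pics/ and viewed, about 8 in all and at most 12, crops included, and the job is handed in when it is done.

```bash
ls; mkdir -p pics; python3 - <<'E'
from rig import *
import cv2,numpy as np
for n in("scene","top"):
    p,d=camera(n); cv2.imwrite(f"pics/{n}0.png",p[:,:,::-1]); np.save(f"pics/{n}0.npy",d)
    c=camera_params(n); print(n,c)
print(sense()["time_s"])
E
```

```text
pics
scene {'K': array([[489.4945189 ,   0.        , 320.12556605],
       [  0.        , 489.4945189 , 243.63759793],
       [  0.        ,   0.        ,   1.        ]]), 'position': array([ 1.20787946, -0.17502417,  0.53213778]), 'rotation': array([[-0.07088568,  0.54239193, -0.83712975],
       [ 0.9974627 ,  0.04408521, -0.05589857],
       [ 0.00658611, -0.83896811, -0.54414073]])}
top {'K': array([[434.75000931,   0.        , 320.6146291 ],
       [  0.        , 434.75000931, 239.98049404],
       [  0.        ,   0.        ,   1.        ]]), 'position': array([ 0.28812855, -0.20849816,  0.82653943]), 'rotation': array([[ 0.00654564, -0.9804721 ,  0.19654927],
       [-0.99996783, -0.00550677,  0.0058316 ],
       [-0.00463537, -0.19658112, -0.98047661]])}
0.1
```

View pics/scene0.png

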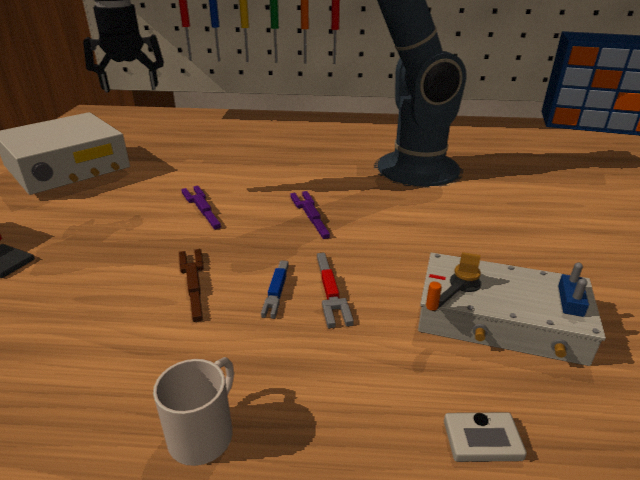

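View pics/top0.png

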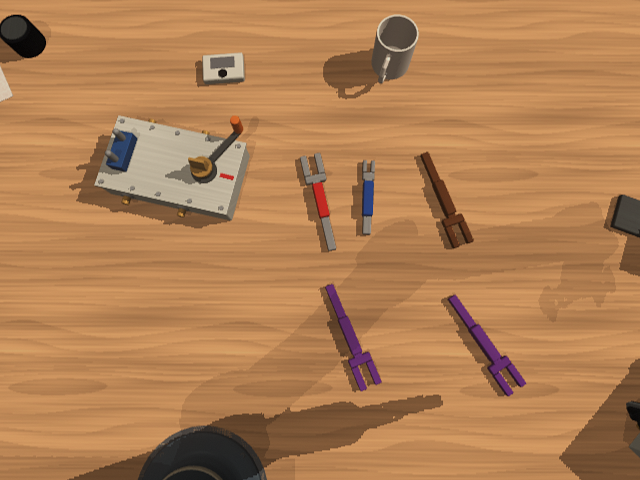

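The scene picture shows the red spanner at (330,285), the blue one at (277,288), and brown and purple look-alikes at (193,285), (203,205) and (312,213). In the top picture the red spanner is at (320,197) with its mouth up at (312,165), the blue one is at (368,197), brown at (447,200), and purple at (352,337) and (487,345). Only the grey steel one with the red handle fits. The box is at (175,165), with the spindle at (203,168), the knob at (236,125) and the red line at (227,177). Next I'll measure these and check them in a crop.

```bash
cat > h.py <<'E'
import numpy as np,cv2
from rig import *
def cloud(n,d):
    c=camera_params(n);K=c["K"];v,u=np.mgrid[:480,:640]
    P=np.stack([(u-K[0,2])/K[0,0]*d,(v-K[1,2])/K[1,1]*d,d],-1)@c["rotation"].T+c["position"]
    P[d<=0]=np.nan; return P
def proj(n,X):
    c=camera_params(n);p=(np.atleast_2d(X)-c["position"])@c["rotation"]; p=p@c["K"].T; return p[:,:2]/p[:,2:]
def rot(a): return np.array([[np.cos(a),-np.sin(a)],[np.sin(a),np.cos(a)]])
def down(j):  # tool x down, jaws opening along world angle j
    x=np.array([0,0,-1.]);z=np.array([np.cos(j),np.sin(j),0]);return np.stack([x,np.cross(z,x),z],1)
E
cat > meas.py <<'E'
from h import *
for n in("scene","top"):
    p=cv2.imread(f"pics/{n}0.png");P=cloud(n,np.load(f"pics/{n}0.npy"));z=P[...,2]
    hsv=cv2.cvtColor(p,cv2.COLOR_BGR2HSV);H,S,V=[hsv[...,i].astype(int) for i in range(3)]
    # lid
    near=(abs(P[...,0]-.45)<.3)&(P[...,1]>-.08)&(P[...,1]<.4)
    m=(near&(abs(z-.06)<.004)).astype(np.uint8)
    k,l,s,_=cv2.connectedComponentsWithStats(m);i=1+np.argmax(s[1:,4]);q=P[l==i]
    r=cv2.minAreaRect((q[:,:2]*1000).astype(np.float32));print(n,"lid",r,"z",np.median(q[:,2]))
    def show(t,m):
        q=P[m&np.isfinite(z)];print(n,t,len(q),np.median(q,0).round(4),"max z",np.percentile(q[:,2],[5,95]).round(4));return q
    red=((H<6)|(H>174))&(S>180)&(V>80)
    k,l,s,c=cv2.connectedComponentsWithStats(red.astype(np.uint8))
    for i in range(1,k):
        if s[i,4]>25:
            q=show(f"red {c[i].round()}",l==i); q=q[:,:2]*1000
            print(cv2.minAreaRect(q.astype(np.float32)))
    # spanner: everything 5..25 mm high around red handle
    show("blade/high",near&(z>.088)&(H>10)&(H<30)&(S>120))
    show("saddle",near&(H>100)&(H<130)&(S>120)&(z>.07))
    show("knob",near&(H<12)&(S>170)&(z>.075))
p=cv2.imread("pics/top0.png");a=cv2.resize(p[100:260,80:480],None,fx=2,fy=2,interpolation=cv2.INTER_CUBIC)
cv2.imwrite("pics/crop1.png",a)
E
python3 meas.py
```

```text
scene lid ((591.3030395507812, 92.25723266601562), (224.31517028808594, 148.80616760253906), 76.74219512939453) z 0.05925352361101746
scene red [329. 283.] 341 [ 0.5399 -0.2038  0.0186] max z [0.0066 0.0204]
((527.6337890625, -204.78736877441406), (84.76248168945312, 18.609498977661133), 13.459896087646484)
scene red [437. 277.] 45 [ 0.5636 -0.0291  0.0599] max z [0.0588 0.0611]
((562.332275390625, -29.476594924926758), (23.81647491455078, 9.580108642578125), 78.80591583251953)
scene blade/high 518 [0.5805 0.0046 0.1036] max z [0.0897 0.113 ]
scene saddle 552 [0.6283 0.156  0.0822] max z [0.0713 0.0842]
scene knob 236 [ 0.6584 -0.0511  0.0941] max z [0.077  0.1109]
top lid ((587.0475463867188, 77.89007568359375), (256.0998840332031, 144.83584594726562), 77.39590454101562) z 0.06004609524598992
top red [226. 176.] 45 [ 0.5612 -0.0295  0.0612] max z [0.0592 0.0634]
((561.1138305664062, -28.42852783203125), (23.89534568786621, 6.2506794929504395), 74.079833984375)
top red [320. 199.] 345 [ 0.53   -0.2022  0.0198] max z [0.0171 0.0219]
((530.6240844726562, -202.776611328125), (67.86619567871094, 20.514503479003906), 14.244941711425781)
top blade/high 215 [0.5711 0.0064 0.1085] max z [0.0906 0.1146]
top saddle 404 [0.6057 0.1596 0.0836] max z [0.0794 0.0859]
top knob 147 [ 0.6449 -0.0508  0.1041] max z [0.0786 0.113 ]
```

View pics/crop1.png

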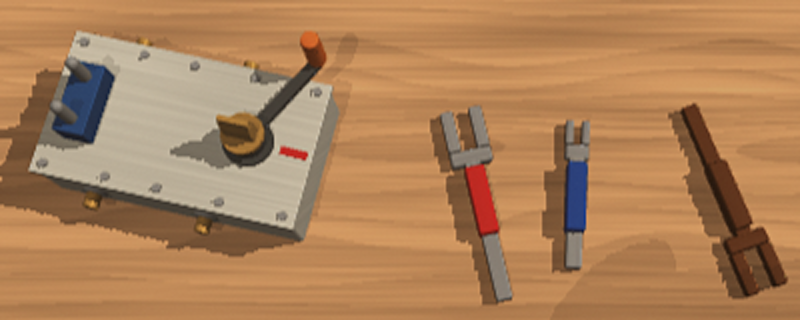

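The crop confirms it: the grey spanner with the red handle (crop (482,198)) is the larger one, with a wide mouth towards (465,130). The blue one (577,195) has a narrow mouth and the brown one isn't meant. The lid rectangle measures 256x145 mm and the handle 68x20 mm, both matching the given sizes. I'll now refine the blade axis, pins and spanner using both cameras.

```bash
cat > meas2.py <<'E'
from h import *
o=np.array([.5729,.0144]);th=np.deg2rad(77.4-90)
for n in("scene","top"):
    p=cv2.imread(f"pics/{n}0.png");P=cloud(n,np.load(f"pics/{n}0.npy"));z=P[...,2]
    hsv=cv2.cvtColor(p,cv2.COLOR_BGR2HSV);H,S=hsv[...,0].astype(int),hsv[...,1].astype(int)
    B=(P[...,:2]-o)@rot(th)*1000; x,y=B[...,0],B[...,1]
    def s(t,m):
        q=B[m];print(n,t,len(q),"mid",((q.max(0)+q.min(0))/2).round(1),"ext",(np.ptp(q,axis=0)).round(1),"med",np.median(q,0).round(1),"pca",np.rad2deg(np.arctan2(*np.linalg.svd(q-q.mean(0),full_matrices=False)[2][0][::-1])).round(1))
    c=(abs(x)<30)&(abs(y)<30)
    s("blade>110",c&(z>.110)); s("blade 102-110",c&(z>.102)&(z<.110)); s("shoulder",c&(abs(z-.084)<.003))
    for sg in(-1,1): s(f"pin{sg}",(abs(y-155)<20)&(abs(x-sg*21)<12)&(z>.095))
    s("saddle",(abs(y-155)<30)&(abs(x)<45)&(abs(z-.084)<.003))
    s("lid",(abs(z-.06)<.003)&(abs(x)<90)&(y>-80)&(y<210))
    s("redline",((H<6)|(H>174))&(S>180)&(abs(z-.06)<.004)&(abs(x)<60)&(abs(y)<70))
    k=(H<12)&(S>170)&(z>.108)&(abs(x)<120)&(y<0)&(y>-110); s("knobtop",k)
    red=((H<6)|(H>174))&(S>170)&(z>.016)&(z<.026)&(abs(P[...,1]+.2)<.08)
    q=P[red][:,:2]*1000;print(n,"red",cv2.minAreaRect(q.astype(np.float32)))
    near=(np.hypot(P[...,0]-.53,P[...,1]+.2)<.12)&(S<60)&(z>.006)&(z<.02)
    q=P[near][:,:2]-[.5306,-.2028];q=q@rot(np.deg2rad(14.2))*1000;print(n,"steel x",np.percentile(q[:,0],[1,99]),"y",np.percentile(q[:,1],[1,99]),"z",np.percentile(P[near][:,2],[50,98]))
E
python3 meas2.py
```

```text
scene blade>110 73 mid [ 1.5 -0.2] ext [ 9.1 27.3] med [ 3.2 -0.2] pca 89.7
scene blade 102-110 97 mid [ 5.2 -0.2] ext [ 7.2 28.1] med [4.8 0.3] pca 89.7
scene shoulder 202 mid [ 5.2 -0.4] ext [33.1 38.3] med [ 9.8 -0.7] pca 85.5
scene pin-1 115 mid [-17.3 154.6] ext [11.3 11.8] med [-15.8 153.4] pca -101.3
scene pin1 124 mid [ 24.6 154.6] ext [11.  12.1] med [ 26.  153.3] pca 82.6
scene saddle 423 mid [  2.  154.3] ext [71.8 30.1] med [ 11.3 149.4] pca 6.6
scene lid 7436 mid [ 1.  65.1] ext [148.7 254.2] med [18.2 74.6] pca 82.1
scene redline 45 mid [ -0.7 -45. ] ext [ 9.9 23.8] med [  0.3 -44.3] pca 89.0
scene knobtop 34 mid [ 91.8 -44.9] ext [14.8 13.6] med [ 95.4 -44. ] pca 16.1
scene red ((534.712646484375, -202.89413452148438), (70.17134857177734, 18.246801376342773), 12.7003173828125)
scene steel x [-90.48281824 100.39719937] y [-110.74299516   16.69120492] z [0.01085777 0.01292494]
top blade>110 64 mid [-0.5 -0.2] ext [ 6.5 28.1] med [-0.6 -0.7] pca -88.4
top blade 102-110 47 mid [-0.6 -1.4] ext [10.7 26.8] med [-3.6 -3.1] pca -82.3
top shoulder 215 mid [-0.3 -1.1] ext [39.  38.4] med [-6.8 -2.9] pca 163.8
top pin-1 73 mid [-21.5 152.3] ext [11.7 10.5] med [-22.6 151.1] pca 157.5
top pin1 73 mid [ 20.1 153.3] ext [11.  10.4] med [ 19.  151.4] pca 151.9
top saddle 473 mid [ -0.4 154.7] ext [70.6 31.7] med [ -1.1 150.5] pca 176.9
top lid 8089 mid [-0. 65.] ext [144.8 256.1] med [-7.8 61.3] pca -90.6
top redline 44 mid [ -2.1 -44.4] ext [ 6.7 24.1] med [ -2.3 -45.5] pca -91.4
top knobtop 66 mid [ 87.6 -46.1] ext [14.2 15.7] med [ 87.2 -46. ] pca -62.3
top red ((530.4989013671875, -202.78863525390625), (67.66043853759766, 19.751365661621094), 12.786903381347656)
top steel x [-97.269977   94.0931649] y [-110.91185996   18.57263831] z [0.01202087 0.01616944]
```

The two cameras disagree by about 3 mm in x, consistent with the stated calibration error, so I'll use the average and correct it later with the spanner in the gripper. First, plan the joints and grasp the spanner.

```bash
cat >> h.py <<'E'
O=np.array([.5735,.0143]);TH=np.deg2rad(77.4-90)   # box origin, box x angle
def bw(x,y,z): return np.r_[O+rot(TH)@[x/1000,y/1000],z/1000]
E
python3 - <<'E'
from h import *
a=np.deg2rad(12.9);c=np.array([.5322,-.2028])+.010*np.array([np.cos(a),np.sin(a)])
for s in(1,-1):
    for t,p,j in(("grasp",np.r_[c,.12],a+s*np.pi/2),("place",bw(0,65,150),TH+(0 if s>0 else np.pi)),):
        q=inverse_kinematics(p,down(j));print(s,t,None if q is None else np.round(q,2))
    for k in(-.5,-1.1,-1.7):
      for e in (0,np.pi):
        A=TH+k;p=np.r_[O+.1*np.array([np.cos(A),np.sin(A)]),.106];q=inverse_kinematics(p,down(A+np.pi/2+e));print(" knob",k,e,None if q is None else np.round(q,2))
E
```

```text
1 grasp [ 0.86  0.55 -0.78  1.84  0.47  0.94  1.66]
1 place [ 0.35  0.52 -0.75  1.78  0.42  1.   -0.79]
 knob -0.5 0 [ 0.55  0.68 -0.79  1.68  0.55  1.02  0.42]
 knob -0.5 3.141592653589793 [ 0.14  0.55 -0.17  1.7   0.11  0.9  -2.37]
 knob -1.1 0 [ 0.54  0.57 -0.66  1.8   0.43  0.92 -0.05]
 knob -1.1 3.141592653589793 [-0.66  0.75  1.11  1.87 -0.79  1.04 -2.11]
 knob -1.7 0 [ 0.5   0.46 -0.55  1.94  0.32  0.83 -0.57]
 knob -1.7 3.141592653589793 [ 0.9   0.72 -1.18  1.92  0.77  1.06  2.18]
-1 grasp [ 0.51  0.45 -0.3   1.86  0.17  0.86 -1.21]
-1 place [ 0.59  0.72 -1.18  1.77  0.72  1.16  2.1 ]
 knob -0.5 0 [ 0.55  0.68 -0.79  1.68  0.55  1.02  0.42]
 knob -0.5 3.141592653589793 [ 0.14  0.55 -0.17  1.7   0.11  0.9  -2.37]
 knob -1.1 0 [ 0.54  0.57 -0.66  1.8   0.43  0.92 -0.05]
 knob -1.1 3.141592653589793 [-0.66  0.75  1.11  1.87 -0.79  1.04 -2.11]
 knob -1.7 0 [ 0.5   0.46 -0.55  1.94  0.32  0.83 -0.57]
 knob -1.7 3.141592653589793 [ 0.9   0.72 -1.18  1.92  0.77  1.06  2.18]
```

```bash
python3 - <<'E'
from h import *
a=np.deg2rad(12.9);c=np.array([.5322,-.2028])+.010*np.array([np.cos(a),np.sin(a)])
R=down(a+np.pi/2)
command_gripper(.045,60)
movep(np.r_[c,.12],R)
print(move_l(np.r_[c,.028],feed=.12,until_force=10),sense()["position"],sense()["wrist_force"])
command_gripper(.0,60);s=sense();print(s["finger_gap"],s["position"],s["wrist_force"],s["ft_torque"])
move_l(np.r_[c,.20],feed=.15)
movep(bw(0,65,175),down(TH))
s=sense();print(s["time_s"],s["finger_gap"],s["position"],s["wrist_force"],s["ft_torque"])
for n in("scene","top"):
    p,d=camera(n);np.save(f"pics/{n}1.npy",d);cv2.imwrite(f"pics/{n}1.png",p[:,:,::-1])
a=cv2.imread("pics/scene1.png")[150:390,380:640];b=cv2.imread("pics/top1.png")[60:300,60:320]
cv2.imwrite("pics/v1.png",cv2.resize(np.hstack([a,b]),(800,369)))
E
```

```text
False [ 0.54263635 -0.20056601  0.02865462] [-1.34910263 -1.35998758  0.38910262]
9.82449165287489e-05 [ 0.54198642 -0.20062244  0.02812279] [1.24156803 0.0436721  0.13556186] [ 0.01186295 -0.01640739 -0.00017729]
7.35 -0.00013549343795682387 [0.58770981 0.07719862 0.17482781] [0.19129673 0.07905951 0.36841252] [0.01870388 0.02761911 0.03771083]
```

View pics/v1.png

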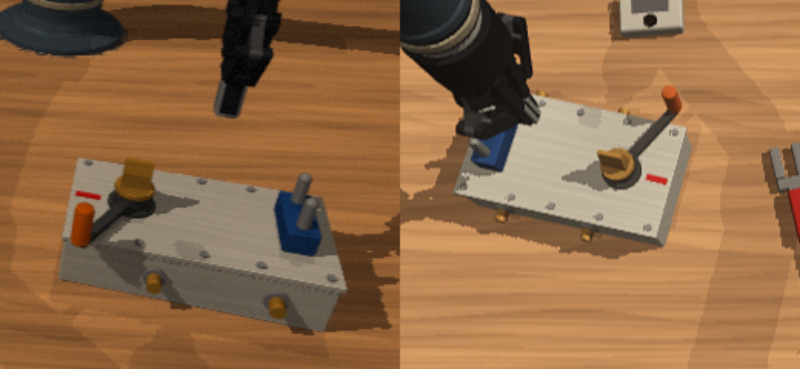

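The grasp missed: the gap is 0, the gripper (top-left of both views) is empty, and the spanner is still on the bench at crop (790,190). I'll look at where it is now.

```bash
python3 - <<'E'
from h import *
for n in("scene","top"):
  for k in(0,1):
    p=cv2.imread(f"pics/{n}{k}.png");P=cloud(n,np.load(f"pics/{n}{k}.npy"));z=P[...,2]
    hsv=cv2.cvtColor(p,cv2.COLOR_BGR2HSV);H,S=hsv[...,0].astype(int),hsv[...,1].astype(int)
    red=((H<6)|(H>174))&(S>170)&(z>.005)&(z<.05)&(abs(P[...,1]+.2)<.08)
    q=P[red];print(n,k,len(q),cv2.minAreaRect((q[:,:2]*1000).astype(np.float32)),np.percentile(q[:,2],[5,50,95]))
c=np.hstack([cv2.imread("pics/top0.png")[140:270,270:400],cv2.imread("pics/top1.png")[140:270,270:400],cv2.imread("pics/scene1.png")[230:360,270:400]])
cv2.imwrite("pics/v2.png",cv2.resize(c,None,fx=2,fy=2))
print(sense())
E
```

```text
scene 0 332 ((535.4884033203125, -202.90744018554688), (71.5447998046875, 18.609498977661133), 13.459896087646484) [0.01037667 0.01866094 0.02048029]
scene 1 335 ((528.1007690429688, -204.5543975830078), (85.03190612792969, 18.8077335357666), 13.294105529785156) [0.0097587  0.01854565 0.02042706]
top 0 347 ((530.5044555664062, -202.7653350830078), (67.67975616455078, 19.771026611328125), 12.911710739135742) [0.01712765 0.01984521 0.02192161]
top 1 344 ((530.832275390625, -202.68429565429688), (68.05197143554688, 19.57433319091797), 12.947896957397461) [0.01714532 0.01986931 0.02206443]
{'time_s': 7.45, 'joint_pos': array([ 0.13184466,  0.42261181, -0.43915634,  1.77271126,  0.20982611,
        0.99272885, -0.60939145]), 'qd': array([ 0.00016448,  0.00025589, -0.00036809,  0.00130123,  0.00101794,
       -0.00122413, -0.00073423]), 'joint_efforts': array([-1.32749705e-01, -4.41513741e+01, -4.09177244e+00, -2.14377666e+01,
        5.68219388e-03,  4.89163231e-04,  1.57560571e-03]), 'position': array([0.58772825, 0.07715314, 0.17490153]), 'tcp_rot': array([[-1.83002094e-04,  2.18806876e-01,  9.75768168e-01],
       [-1.18289704e-04,  9.75768173e-01, -2.18806899e-01],
       [-9.99999976e-01, -1.55465449e-04, -1.52685019e-04]]), 'wrist_force': array([-0.37236602,  0.22901819,  0.38378848]), 'ft_torque': array([-0.03860329, -0.02620999,  0.01213806]), 'finger_gap': -2.815810284493594e-05}
```

View pics/v2.png

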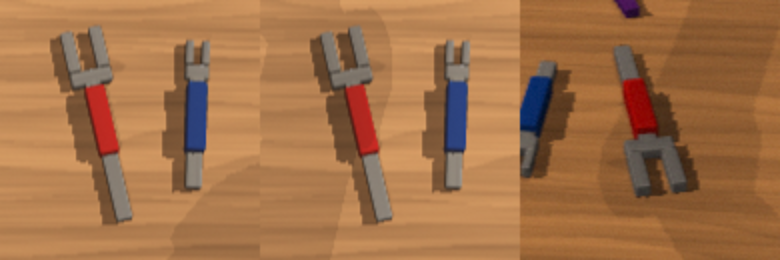

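The spanner hasn't moved at all and is still level, so the fingers never touched it. I'll compare where the camera sees the gripper with the pose the robot reports.

```bash
python3 - <<'E'
from h import *
tip=np.array([.5877,.0772,.150]);tcp=tip+[0,0,.025]
for n in("scene","top"):
    print(n,"tip px",proj(n,tip),"tcp",proj(n,tcp))
    P=cloud(n,np.load(f"pics/{n}1.npy"));z=P[...,2]
    m=(z>.125)&(z<.4)&(P[...,0]>.35)&(P[...,0]<.9)&(abs(P[...,1]-.08)<.2)
    q=P[m];print(len(q));
    for lo in(.125,.14,.15,.16,.17,.18,.2,.22):
        k=q[(q[:,2]>=lo)&(q[:,2]<lo+.01)]
        if len(k):print(lo,len(k),k.min(0).round(3),k.max(0).round(3))
P=cloud("scene",np.load("pics/scene0.npy"));z=P[...,2]
m=(z>.1)&(z<.5)&(P[...,1]<-.45)&(P[...,0]<.5);q=P[m]
for lo in np.arange(.16,.36,.02):
    k=q[(q[:,2]>=lo)&(q[:,2]<lo+.02)]
    if len(k):print("start",lo.round(2),len(k),k.min(0).round(3),k.max(0).round(3))
E
```

```text
scene tip px [[521.29598697 240.4387071 ]] tcp [[525.32401436 225.69721303]]
7377
0.17 14 [0.591 0.069 0.178] [0.596 0.085 0.18 ]
0.18 84 [0.578 0.066 0.18 ] [0.602 0.087 0.19 ]
0.2 121 [0.58  0.066 0.2  ] [0.604 0.087 0.21 ]
0.22 92 [0.558 0.059 0.22 ] [0.622 0.083 0.23 ]
top tip px [[152.09527687 142.50566362]] tcp [[146.11684219 136.03424932]]
5614
0.18 29 [0.575 0.066 0.18 ] [0.598 0.088 0.19 ]
0.2 64 [0.572 0.066 0.2  ] [0.598 0.081 0.21 ]
0.22 110 [0.553 0.059 0.22 ] [0.616 0.081 0.23 ]
start 0.16 1263 [-0.689 -1.525  0.16 ] [-0.521 -0.45   0.18 ]
start 0.18 1235 [-0.69  -1.516  0.18 ] [-0.519 -0.456  0.2  ]
start 0.2 1341 [-0.691 -1.511  0.2  ] [-0.517 -0.455  0.22 ]
start 0.22 1409 [-0.689 -1.505  0.22 ] [-0.521 -0.45   0.24 ]
start 0.24 1523 [-0.693 -1.494  0.24 ] [ 0.23 -0.45  0.26]
start 0.26 1624 [-0.695 -1.487  0.26 ] [ 0.233 -0.45   0.28 ]
start 0.28 1779 [-0.691 -1.48   0.28 ] [ 0.24 -0.45  0.3 ]
start 0.3 1661 [-0.687 -1.458  0.3  ] [ 0.239 -0.451  0.32 ]
start 0.32 1053 [-0.559 -0.927  0.32 ] [ 0.239 -0.451  0.34 ]
start 0.34 511 [ 0.175 -0.705  0.34 ] [ 0.244 -0.572  0.36 ]
```

Both cameras agree: with the reported TCP at z 0.175 and the fingers shut, the tips are at about 0.178, not 0.150 (x and y match). The real tool ends about 28 mm short of the description, so I closed above the handle. I'll go back, touch the bench with the tips to fix the height, then grip.

```bash
python3 - <<'E'
from h import *
a=np.deg2rad(12.9);c=np.array([.5317,-.2028])+.010*np.array([np.cos(a),np.sin(a)])
R=down(a+np.pi/2)
movep(np.r_[c,.10],R)
command_gripper(.036,60)
move_l(np.r_[c,.015],feed=.12)
print(move_l(np.r_[c,-.012],feed=.03,until_force=5),sense()["position"],sense()["wrist_force"])
z=sense()["position"][2]
move_l(np.r_[c,z+.004],feed=.05)
command_gripper(.0,60);s=sense();print(s["finger_gap"],s["position"],s["wrist_force"],s["ft_torque"])
if s["finger_gap"]>.015:
    move_l(np.r_[c,.14],feed=.15)
    s=sense();print(s["time_s"],s["finger_gap"],s["position"],s["wrist_force"],s["ft_torque"])
E
```

```text
True [ 0.54132614 -0.20053725 -0.00534033] [-0.72125195  0.3149852   7.09233261]
0.01840460981704916 [ 0.54142024 -0.20058045 -0.00134516] [ 0.32680594 -0.2948493   2.40179091] [0.05019426 0.07068332 0.00079026]
12.9667 0.018398398143829334 [ 0.54058961 -0.20054927  0.13894083] [ 0.55772701 -0.55697806 -1.90179837] [ 0.00630661  0.01203997 -0.03282811]
```

The spanner is gripped (gap 18.4 mm) and its weight shows as about -1.9 N. The reported TCP z equals the spanner's underside minus 1.3 mm. Next I'll carry it above the spindle and compare spanner and blade in both cameras.

```bash
python3 - <<'E'
from h import *
movep(bw(0,65,150),down(TH))
move_l(bw(0,65,128),feed=.1)
s=sense();print(s["time_s"],s["finger_gap"],s["position"],s["wrist_force"],s["ft_torque"])
for n in("scene","top"):
    p,d=camera(n);np.save(f"pics/{n}2.npy",d);cv2.imwrite(f"pics/{n}2.png",p[:,:,::-1])
    P=cloud(n,d);B=(P[...,:2]-O)@rot(TH)*1000;x,y=B[...,0],B[...,1];z=P[...,2]*1000
    for t,lo,hi in(("jaws",-40,20),("head",20,38),("tail",112,200)):
        m=(y>lo)&(y<hi)&(abs(x)<40)&(z>126)&(z<150);q=np.c_[x[m],y[m],z[m]]
        if t=="jaws":
            for sg in(-1,1):
                k=q[q[:,0]*sg>0];print(n,t,sg,len(k),np.percentile(k,[2,50,98],axis=0).round(1).tolist())
        else:print(n,t,len(q),np.percentile(q,[2,50,98],axis=0).round(1).tolist() if len(q) else "")
a=cv2.imread("pics/scene2.png")[180:380,400:640];b=cv2.imread("pics/top2.png")[70:270,70:310]
cv2.imwrite("pics/v3.png",cv2.resize(np.hstack([a,b]),(800,333)))
E
```

```text
15.2917 0.01853319400926591 [0.58727461 0.07727273 0.12733127] [-0.16427211  0.40823691 -2.08741448] [ 0.02412681 -0.08795363 -0.0279818 ]
scene jaws -1 293 [[-19.9, -23.1, 129.3], [-9.5, -1.3, 137.9], [-6.3, 19.4, 141.1]]
scene jaws 1 317 [[9.3, -22.8, 129.0], [19.5, -1.8, 137.8], [22.4, 18.7, 140.9]]
scene head 227 [[-17.4, 20.2, 129.6], [7.6, 28.2, 139.3], [21.5, 36.9, 141.0]]
scene tail 552 [[-7.0, 113.2, 128.8], [6.3, 143.1, 138.1], [9.3, 172.5, 140.8]]
top jaws -1 238 [[-21.8, -23.0, 131.8], [-16.7, -3.1, 140.7], [-8.9, 19.4, 143.4]]
top jaws 1 230 [[6.8, -23.1, 131.4], [11.7, -2.8, 140.8], [19.6, 19.1, 143.1]]
top head 244 [[-21.5, 20.2, 134.1], [-2.3, 27.4, 140.9], [18.2, 37.3, 143.2]]
top tail 191 [[-9.0, 137.6, 131.9], [-4.3, 157.7, 140.7], [5.5, 173.3, 142.9]]
```

View pics/v3.png

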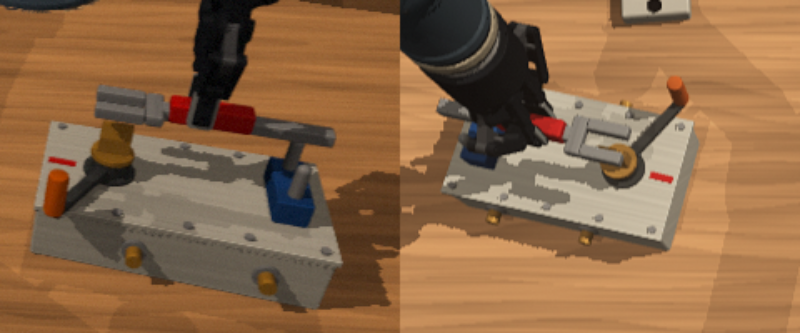

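The left view shows the spanner level over the blade at crop (118,120), with its tail over the pins; the right view shows the fork around the spindle. Jaw middle is at -1.1 mm (top) and +1.2 mm (scene), against blade middle at -1.1 and about +0.9. They are aligned to within about 0.5 mm, so I'll lower it.

```bash
python3 - <<'E'
from h import *
def pr(t):
    s=sense();print(t,s["time_s"],s["finger_gap"].round(4) ,s["position"].round(4),s["wrist_force"].round(2),s["ft_torque"].round(3))
r=move_l(bw(0,65,98),feed=.08,until_force=8);pr(r)
if not r:
    r=move_l(bw(0,65,79.5),feed=.03,until_force=6);pr(r)
for n in("scene","top"):
    p,d=camera(n);np.save(f"pics/{n}3.npy",d);cv2.imwrite(f"pics/{n}3.png",p[:,:,::-1])
    P=cloud(n,d);B=(P[...,:2]-O)@rot(TH)*1000;x,y=B[...,0],B[...,1];z=P[...,2]*1000
    for t,lo,hi in(("jaws",-24,14),("tail",112,140)):
        m=(y>lo)&(y<hi)&(abs(x)<24)&(abs(x)>(9 if t=="jaws" else -1))&(z>86)&(z<125);print(n,t,m.sum(),np.percentile(z[m],[50,95]) if m.any() else "")
a=cv2.imread("pics/scene3.png")[180:380,400:640];b=cv2.imread("pics/top3.png")[70:270,70:310]
cv2.imwrite("pics/v4.png",cv2.resize(np.hstack([a,b]),(800,333)))
E
```

```text
Traceback (most recent call last):
AttributeError: 'float' object has no attribute 'round'
```

```bash
cat >> h.py <<'E'
def pr(t):
    s=sense();print(t,round(s["time_s"],2),round(float(s["finger_gap"]),4),s["position"].round(4),s["wrist_force"].round(2),s["ft_torque"].round(3))
E
python3 - <<'E'
from h import *
pr("at")
r=move_l(bw(0,65,79.5),feed=.03,until_force=6);pr(r)
for n in("scene","top"):
    p,d=camera(n);np.save(f"pics/{n}3.npy",d);cv2.imwrite(f"pics/{n}3.png",p[:,:,::-1])
    P=cloud(n,d);B=(P[...,:2]-O)@rot(TH)*1000;x,y=B[...,0],B[...,1];z=P[...,2]*1000
    for t,lo,hi in(("jaws",-24,14),("tail",112,140)):
        m=(y>lo)&(y<hi)&(abs(x)<24)&(abs(x)>(9 if t=="jaws" else -1))&(z>86)&(z<125);print(n,t,m.sum(),np.percentile(z[m],[50,95]) if m.any() else "")
a=cv2.imread("pics/scene3.png")[180:380,400:640];b=cv2.imread("pics/top3.png")[70:270,70:310]
cv2.imwrite("pics/v4.png",cv2.resize(np.hstack([a,b]),(800,333)))
E
```

```text
at 15.92 0.0189 [0.5874 0.0778 0.0974] [ 0.22  0.74 -2.32] [ 0.009 -0.024 -0.01 ]
True 16.44 0.0186 [0.5876 0.0776 0.0826] [-0.57 -0.5   5.65] [-0.019  0.129  0.02 ]
scene jaws 260 [94.0269099 95.955451 ]
scene tail 215 [94.36024981 95.93810301]
top jaws 297 [95.58615196 98.14998369]
top tail 15 [95.33723606 97.67675271]
```

View pics/v4.png

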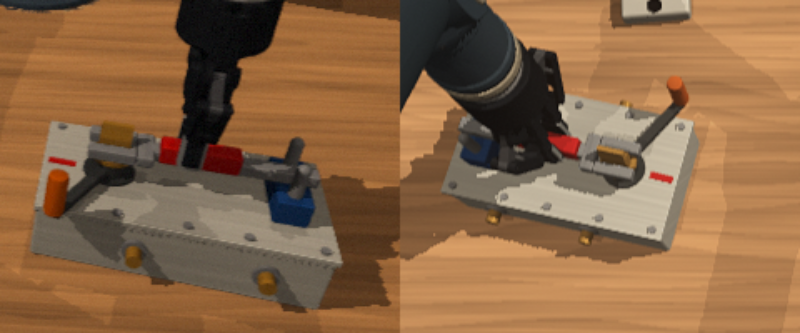

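The spanner is seated: contact came at TCP z 0.0826 (expected 0.0827) and the head and tail tops both read about 95–96 mm. The pictures show the fork around the blade and the tail between the pins. I'll release it, straddle the knob and swing it.

```bash
python3 - <<'E'
from h import *
command_gripper(.036,60);pr("rel")
move_l(bw(0,65,150),feed=.15)
def kp(a,z,r=100):
    return bw(r*np.cos(a),r*np.sin(a),z),down(TH+a+np.pi/2)
a=-.472
command_gripper(.030,60)
p,R=kp(a,140);movep(p,R)
for n in("top",):
    im,d=camera(n);P=cloud(n,d);B=(P[...,:2]-O)@rot(TH)*1000;z=P[...,2]*1000
r=move_l(kp(a,79)[0],feed=.08,until_force=8);pr(("down",r))
if r: raise SystemExit
while a>-1.95:
    a-=.12;p,R=kp(a,79)
    r=move_l(p,R,feed=.06,until_force=12);pr((round(a,3),r))
    if r:break
E
```

```text
rel 16.85 0.0358 [0.5865 0.0773 0.0813] [0.04 0.56 0.73] [ 0.006 -0.047  0.009]
('down', False) 19.76 0.0299 [ 0.651  -0.0494  0.0794] [ 0.06 -0.78  0.56] [-0.003 -0.025 -0.006]
(-0.592, False) 20.11 0.0302 [ 0.6427 -0.0584  0.0797] [-0.03  0.16 -0.01] [ 0.029  0.044 -0.042]
(-0.712, False) 20.46 0.0298 [ 0.6335 -0.0658  0.0793] [-0.34 -0.59  0.28] [-0.031  0.025  0.01 ]
(-0.832, False) 20.81 0.0299 [ 0.6239 -0.0717  0.0793] [2.21 1.57 0.62] [ 0.272 -0.333  0.06 ]
(-0.952, False) 21.16 0.03 [ 0.6129 -0.0774  0.0793] [1.23 1.62 0.45] [ 0.27  -0.366 -0.015]
(-1.072, False) 21.51 0.0299 [ 0.6014 -0.0816  0.0793] [2.24 0.97 2.2 ] [ 0.292 -0.367 -0.048]
(-1.192, False) 21.86 0.0299 [ 0.5897 -0.0844  0.0792] [1.91 1.47 2.02] [ 0.231 -0.379 -0.049]
(-1.312, False) 22.21 0.0301 [ 0.5776 -0.0857  0.0791] [1.35 0.89 0.4 ] [ 0.184 -0.397  0.005]
(-1.432, False) 22.56 0.0299 [ 0.5656 -0.0855  0.0791] [1.89 1.   1.52] [ 0.103 -0.409 -0.025]
(-1.552, False) 22.91 0.0301 [ 0.5537 -0.0838  0.079 ] [1.47 0.48 0.66] [ 0.066 -0.44   0.003]
(-1.672, False) 23.26 0.0301 [ 0.5421 -0.0807  0.079 ] [2.04 0.49 1.17] [ 0.05  -0.417  0.019]
(-1.792, False) 23.61 0.03 [ 0.531  -0.0763  0.079 ] [ 1.24 -0.42  1.73] [ 0.049 -0.513  0.042]
(-1.912, False) 23.96 0.03 [ 0.5215 -0.0709  0.0791] [ 5.67 -0.73 -1.49] [-0.171 -0.986  0.001]
(-2.032, True) 24.17 0.0297 [ 0.5205 -0.0692  0.0794] [ 6.91 -2.96 -4.19] [-0.554 -1.129 -0.048]
```

The force rose from about 2 N to 7 N and the motion stopped at a pusher angle of -1.92, so it is at the stop. I'll back off, lift clear, and check where the lever and spanner are.

```bash
cat > chk.py <<'E'
from h import *
import sys
k=sys.argv[1]
for n in("scene","top"):
    p,d=camera(n);np.save(f"pics/{n}{k}.npy",d);p=p[:,:,::-1].copy();cv2.imwrite(f"pics/{n}{k}.png",p)
    P=cloud(n,d);off=-1.1 if n=="top" else 1.1
    B=(P[...,:2]-O)@rot(TH)*1000;x,y=B[...,0]-off,B[...,1];z=P[...,2]*1000
    hsv=cv2.cvtColor(p,cv2.COLOR_BGR2HSV);H,S,V=[hsv[...,i].astype(int) for i in range(3)]
    def s(t,m):
        q=np.c_[x,y][m[...]].reshape(-1,2) if 0 else np.c_[x[m],y[m]]
        if len(q)<5:print(n,t,len(q));return
        mid=(q.max(0)+q.min(0))/2;v=np.linalg.svd(q-q.mean(0),full_matrices=False)[2][0]
        print(n,t,len(q),"mid",mid.round(1),"ang",np.arctan2(mid[1],mid[0]).round(3),"r",np.hypot(*mid).round(1),"pca",(np.rad2deg(np.arctan2(v[1],v[0]))%180).round(1))
    s("knob",(H<12)&(S>170)&(z>106)&(abs(x)<120)&(abs(y)<120)&(y<-30))
    s("lever",(z>68)&(z<76)&(V<110)&(np.hypot(x,y)>35)&(np.hypot(x,y)<88)&(y<10))
    s("bladetop",(z>109)&(z<118)&(np.hypot(x,y)<20)&(H>10)&(H<30)&(S>100))
    s("jaws",(z>92)&(z<99)&(abs(x)<26)&(y>-30)&(y<15)&(S<70))
    s("tail",(z>92)&(z<99)&(abs(x)<12)&(y>112)&(y<180)&(S<70))
    s("handle",((H<6)|(H>174))&(S>170)&(z>100)&(z<108)&(abs(x)<20)&(y>30)&(y<120))
a=cv2.imread(f"pics/scene{k}.png")[180:380,400:640];b=cv2.imread(f"pics/top{k}.png")[70:270,70:310]
cv2.imwrite(f"pics/v{k}.png",cv2.resize(np.hstack([a,b]),(800,333)))
E
python3 - <<'E'
from h import *
a=-1.86;move_l(bw(100*np.cos(a),100*np.sin(a),79),down(TH+a+np.pi/2),feed=.05);pr("back")
p=sense()["position"];move_l(p+[0,0,.11],feed=.15)
movep([.42,-.2,.25],down(TH+a+np.pi/2));pr("up")
E
python3 chk.py 5
```

```text
back 24.45 0.03 [ 0.5237 -0.0734  0.0784] [-0.05 -0.47  0.76] [-0.022 -0.054 -0.009]
up 26.06 0.0299 [ 0.4204 -0.1989  0.2492] [-0.46  0.68  0.33] [ 0.027 -0.032  0.094]
scene knob 31 mid [-20.9 -97.2] ang -1.783 r 99.4 pca 116.5
scene lever 177 mid [-13.8 -59.5] ang -1.799 r 61.0 pca 76.3
scene bladetop 84 mid [ 0.2 -0.1] ang -0.712 r 0.2 pca 78.1
scene jaws 174 mid [ 1.1 -4.7] ang -1.339 r 4.8 pca 48.2
scene tail 185 mid [  5.  141.9] ang 1.536 r 142.0 pca 89.5
scene handle 394 mid [ 4.9 73.9] ang 1.504 r 74.1 pca 87.1
top knob 0
top lever 0
top bladetop 34 mid [0.6 5.9] ang 1.472 r 5.9 pca 77.9
top jaws 44 mid [ 1.2 10.9] ang 1.465 r 11.0 pca 176.3
top tail 243 mid [  4.7 142.8] ang 1.538 r 142.8 pca 88.3
top handle 386 mid [ 2.8 73.1] ang 1.532 r 73.2 pca 87.7
```

View pics/v5.png

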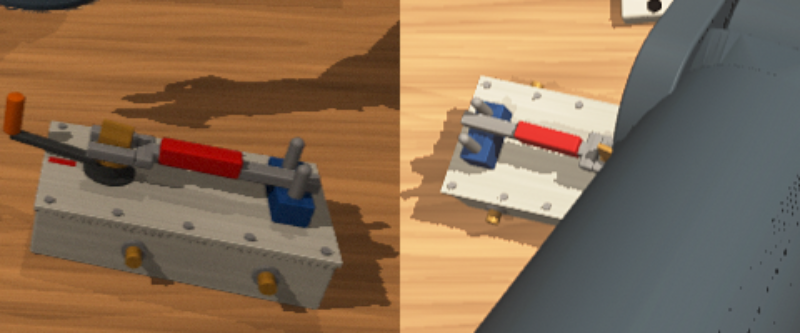

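The left view shows the lever past the red line at crop (15,110), with the spanner in place; the arm hides it in the top view. The knob is at -1.79 rad and the blade at 78° (about 0.2 rad clockwise), so the locknut is at about 1.79-0.30-0.20 = 1.29, which is tight. The spindle has been dragged to the edge of the spanner's play. The tight nut grips the spindle (0.4 against 0.06 N m), so easing the lever back to the red line within the play brings the spindle back to its setting without loosening the nut. I'll do that in small steps with camera checks.

```bash
cat > back.py <<'E'
from h import *
import sys
def kp(a,z): return bw(100*np.cos(a),100*np.sin(a),z),down(TH+a+np.pi/2)
a0,a1=float(sys.argv[1]),float(sys.argv[2])
if sense()["position"][2]>.1:
    p,R=kp(a0,135);movep(p,R);print(move_l(kp(a0,79)[0],feed=.1,until_force=8))
n=max(1,int(np.ceil(abs(a1-a0)/.1)))
for a in np.linspace(a0,a1,n+1)[1:]:
    r=move_l(*kp(a,79),feed=.05,until_force=5);pr((round(a,3),r))
    if r:break
E
python3 back.py -1.80 -1.60; python3 chk.py 6 | grep -E "knob|lever|blade"
```

```text
False
(np.float64(-1.7), False) 28.04 0.0302 [ 0.5397 -0.0798  0.0796] [-0.07 -0.27  0.81] [0.031 0.005 0.036]
(np.float64(-1.6), False) 28.39 0.0297 [ 0.5487 -0.0825  0.0791] [-0.12 -0.71 -0.12] [-0.019  0.027 -0.054]
scene knob 15 mid [ 22.  -82.6] ang -1.311 r 85.5 pca 140.8
scene lever 181 mid [ -5.1 -61.4] ang -1.653 r 61.6 pca 85.1
scene bladetop 84 mid [ 0.5 -0.2] ang -0.486 r 0.5 pca 89.1
top knob 12 mid [ -12.3 -108.1] ang -1.684 r 108.8 pca 8.7
top lever 10 mid [ -5.5 -50.9] ang -1.678 r 51.2 pca 27.6
top bladetop 0
```

```bash
python3 back.py -1.60 -1.568; python3 - <<'E'
from h import *
a=-1.64
move_l(bw(100*np.cos(a),100*np.sin(a),79),down(TH+a+np.pi/2),feed=.04)
p=sense()["position"];move_l(p+[0,0,.12],feed=.15)
movep([.30,-.5,.28],down(TH+a+np.pi/2));pr("up")
E
python3 chk.py 7
```

```text
(np.float64(-1.568), False) 28.74 0.0299 [ 0.5519 -0.0833  0.079 ] [0.21 1.1  0.25] [-0.021  0.016 -0.029]
up 31.82 0.0302 [ 0.3014 -0.4989  0.2797] [ 0.4  -0.31 -0.56] [ 0.009 -0.01   0.022]
scene knob 38 mid [ -4.6 -99.7] ang -1.616 r 99.8 pca 51.1
scene lever 180 mid [ -3.4 -61.3] ang -1.627 r 61.4 pca 85.9
scene bladetop 87 mid [ 0.8 -0.1] ang -0.167 r 0.8 pca 86.6
scene jaws 172 mid [ 0.6 -4.3] ang -1.434 r 4.3 pca 47.8
scene tail 191 mid [  4.1 142.3] ang 1.542 r 142.4 pca 89.7
scene handle 393 mid [ 4.8 73.8] ang 1.505 r 73.9 pca 87.3
top knob 72 mid [  -6.6 -100.6] ang -1.637 r 100.8 pca 63.7
top lever 165 mid [ -3.8 -61.4] ang -1.633 r 61.5 pca 86.6
top bladetop 70 mid [-0.4 -0.3] ang -2.471 r 0.5 pca 89.4
top jaws 293 mid [ 0.  -4.7] ang -1.562 r 4.7 pca 179.0
top tail 242 mid [  5.  143.3] ang 1.536 r 143.4 pca 88.8
top handle 383 mid [ 2.5 73.9] ang 1.537 r 73.9 pca 87.5
```

View pics/v7.png

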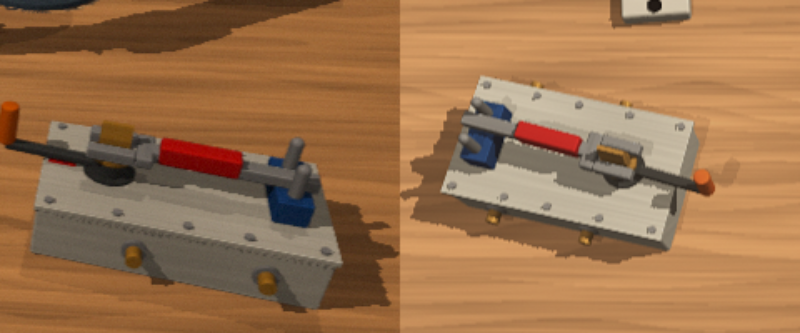

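The right view shows the lever covering the red line, the fork around the blade and the tail between the pins. The knob is at -1.62 to -1.64 (tight is -1.60), the blade is within a few degrees of its setting, and the robot is clear. I'll hand it in.

```bash
python3 -c "
from rig import *
finish_job();print(sense()['time_s'])"
```

```text
the job is handed in; nothing more can be done
the job is handed in; nothing more can be done
```

The spindle is locked at about its setting. The red-handled spanner is seated over the blade with its tail between the pins, and the lever is tight along the red line. I handed the job in at about 32 s, with the robot touching nothing.

**Last checks:**
- **Lever:** it points at -1.62 to -1.64 rad; tight is -1.60 with the spindle at its setting.
- **Spindle:** the blade is about 0.01 rad from its setting in the top camera and about 0.05 rad in the scene camera.
- **Locknut:** by those angles it is at about 1.27–1.33 rad, against its stop at 1.3.
- **Spanner:** it seated at the expected height, with its handle centre at about y 74 mm. It leans about 2° within its play.

**What went wrong or disagreed:**
- **Missed first grasp:** the fingertips turned out to end about 28 mm short of the tool description. I measured this with the cameras and a touch on the bench, then gripped the spanner correctly.
- **Spindle turned while tightening:** it was dragged about 0.2 rad clockwise, slightly more than the 0.15 play given. I eased the tight lever back to the red line, which brought the spindle back.
- **Cameras:** the two disagree by about 2–4 mm in x, so I used their average and relative measurements.

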